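# Close a culture jar's clamp and move the jar from its stand to the incubator tray

## Robot

A 6-joint arm with a two-finger parallel gripper is mounted at the origin on the work surface. World frame = base frame: x ahead of the robot, y to its left, z up, the work surface at z = 0. Lengths are in m, angles in rad, forces in N, time in s.
With the tool pointing down it reaches from about 0.425 to 0.95 m from the base axis. Payload 3.5 kg.
Tool frame: the origin (TCP) lies at the very end of the fingers, on their centre line; the grasp point (between the pads) lies 19 mm behind it; x points along the fingers, z is the direction in which the jaws open and shut, and the axes are right-handed (so a half turn about x gives the same grasp; the last joint's range is limited). The gripper opens to 85 mm and grips with 20 to 120 N. Pads are 22 mm wide; open, the fingers measure 114 mm over their backs; the gripper's body (76 mm by 85 mm) begins 54 mm behind the grasp point. The pads swing forward as they close: fully open they stand 13 mm farther back than shut.
Start: joints at [-1.318, 0.286, 1.577, -0, 1.279, -0.15], TCP at [0.265, -0.621, 0.231] pointing down, gripper open.
Joint ranges: [-2.77, 2.77], [-0.9, 2.22], [0.21, 2.48], [-1.53, 4.67], [0.24, 2.81], [-2.84, 2.84]. Speed limits (rad/s): [2.79, 2.79, 3.14, 3.14, 3.14, 3.14].

## Interface

Orientations are given as a unit quaternion [x, y, z, w].
In Python, from plant import ctrl, cams gives the robot as it stands.
- The arm moves only by the tool play_rows, never from a script. Its argument "rows" is a list of rows, each a list of 3 entries, a list of its own where there are three numbers: the opening in per cent of the stroke, from 0 (shut) to 100 (fully open), then the shift along the tool's x, y, z in units of 0.3 m (1.0 is 0.3 m), then the turn, a rotation vector about the tool's x, y, z in units of pi/2 rad (1.0 is pi/2 rad). A call has 1 to 10 rows; each row is the pose to reach, as a shift and turn from the pose commanded when the call began, along the tool's axes at that moment; what a row does not reach only later rows make up. A row lasts 1/12 s, in which the tool goes at most 41.7 mm and 7.16 degrees, less where a joint would pass 70% of its speed; a pose out of reach is approached as far as the arm can. A call with a number of a shift or a turn outside -1 to 1 is refused whole. A call with a gripper value outside its range is refused whole. The fingers move at their own pace and stop on an object; "force" is the grip in N (left out, the last holds). Time passes only in rows, so rows that repeat a pose let the fingers close. It gives the time, the measured TCP pose, the force and the opening at its end, in the units of the state.
- ctrl.get_state(): the state, without advancing time (a new reading comes with each control period).
- cams.read_camera(name): name is "scene" or "top" or "wrist"; returns a dict with "color" (384x512x3 uint8, red, green, blue), "fx", "fy", "cx", "cy" (pixels), "view" (4x4, takes a point from world to camera coordinates). Camera axes: x right, y down, z forward; pixel columns grow to the right and rows downward; lengths in m; the calibration is good to about 2 mm. A picture is of the moment at which its call begins. There is no depth.
- ctrl.sign_off(): hands the job in, once; it reports no verdict.
The state is a dict: "time": time; "qpos": joint angles; "dq": joint speeds; "joint_efforts": joint torques, N m; "eef_pos": TCP position; "tcp_rot": TCP orientation; "contact_force": force on the tool from outside, world axes, zero at the start; "wrist_torque": the same for the moment, N m; "opening": opening from 0.0 (shut) to 1.0 (fully open).
Only numpy, scipy, OpenCV 4.12 (cv2) and the standard library are available. Lean on these libraries where they do the work, as an engineer would, in place of code of your own. Each camera call takes 0.05 s, during which the arm holds its last target. There are 200 camera calls.

## Task

The culture jar on the bench stand is loaded and its lid is on, but the clamp screw is still slack. With the jar in its stand, wind the screw clockwise until its pad meets the lid, then give it a quarter turn more to squeeze the seal; after that swing up the carrying handle, lift the jar off the stand by that handle, keep it upright and set it down gently, flat inside the empty steel tray beside the stand. Leave the other things on the bench where they are.

Things in the scene. Friction and masses are not known exactly. Their poses are not given: they have to be found in the camera images.
- jar: Clear round culture jar, loose, 0.58-0.87 kg, 112 mm across, dishes inside; square grey foot 104 x 104 x 14 mm; white lid 124 mm across, top at z 134 (mm above the underside). A steel clamp bow 22 mm wide arches over the lid along y: legs at y +-67, strap top z 168. Vent nipple on the lid at x 40, to z 150. Origin: centre of the underside, z up; axes parallel to the stand's at the start.
- clamp (a joint): Clamp screw on the jar's axis, rad, grows clockwise seen from above (tightening). 0: pad just meets the lid, paddle along the bow; 1.57: a quarter turn more, paddle square across the bow. Starts slack at -1.3 to -0.4. Turns at about 0.12 N m; past contact the seal stiffens it, to about 0.22 N m a quarter turn on; stays where left; sinks 5 mm per turn.
- paddle (a point): Centre of the black paddle grip on top of the clamp screw: flat upright bar 76 mm long (its y), 14 mm thick (its x: pinch along x), reaching 12 mm above and below this point, which is on the jar's axis 196 mm above the underside (at contact). 14 mm free below the bar beside its 20 mm hub, then the bow's 26 mm boss and strap.
- bail: Carrying handle: steel bail hinged outside the bow legs, arms 152 mm apart. Origin: middle of the hinge, on the jar's axis 140 mm above its underside; y along the hinge (= jar y), z towards the grip. Starts leaning 70 degrees from upright towards the jar's +x, on a stop. Slightly stiff hinge (0.035 N m): near upright it stays where left and stands clear over the paddle.
- bail_grip (a point): Middle of the handle's grip, a straight round black sleeve 14 mm thick, 110 mm long (along y), 120 mm from the hinge, that turns freely on the wire, so fingers may hold it firmly while the handle swings. At the start 113 mm from the jar's axis towards the jar's +x and 181 mm above its underside; with the handle upright, over the jar's axis and 260 mm above the underside.
- stand: Jar stand, fixed, grey plastic slab 150 x 150 mm with a square recess 114 mm wide in which the jar's foot sits and cannot turn: recess floor at z 12, border top at z 26. Origin: centre of the underside on the bench.
- tray: Empty incubator tray, fixed, plain stainless steel, 220 x 220 mm outside, inside 212 x 212 mm, floor at z 4, rim at z 14. Origin: centre of the underside on the bench. To the left or the right of the stand.
- tube_rack: White rack of sample tubes with violet caps, loose, 104 x 210 x 98 mm high; origin: centre of the underside. To be left alone.
- sharps_box: Yellow sharps container with a red lid, loose, 72 x 106 mm, about 230 mm high with its open flap; origin: centre of the underside. To be left alone.
- well_plate: Clear well plate, loose, 86 x 128 x 17 mm; origin: centre of the underside. To be left alone.
- dropper_rack: Clear block with three dropper bottles, loose, 70 x 150 x 118 mm high; origin: centre of the underside. To be left alone.
Things that resemble listed ones, but are neither listed nor needed, are in the scene too. Of the things that look like the jar, the middle-sized one is meant.

How it is judged:
On the way, in this order (a step that is already met when the one before it is completed fails the run):
1. the screw is wound down until its pad meets the lid, the jar in its stand (value of joint clamp above 0 rad and horizontal distance between jar and stand below 0.008 m and z of jar in the frame of stand below 0.018 m).
2. the screw is a quarter turn (60 to 120 degrees) past contact, the jar still in its stand (value of joint clamp between 1.05 and 2.1 rad and horizontal distance between jar and stand below 0.008 m and z of jar in the frame of stand below 0.018 m), for 0.2 s.
3. the jar is lifted clear of the stand by its carrying handle (z of jar in the frame of stand above 0.03 m and contact force between the fingers and bail above 1 N and angle between jar's own z axis and vertical below 0.3 rad), for 0.2 s.
At the end, for the whole second after the job is handed in: Screw 60 to 120 degrees (1.05 to 2.10 rad) past contact; jar released, at rest, upright within 0.04 rad, foot flat on the tray floor (within 4 mm), axis within 60 mm of the tray centre; no bystander more than 30 mm from its start (value of joint clamp between 1.05 and 2.1 rad and horizontal distance between jar and tray below 0.06 m and z of jar in the frame of tray between 0.001 and 0.008 m and angle between jar's own z axis and vertical below 0.04 rad and linear speed of jar below 0.01 m/s and angular speed of jar below 0.05 rad/s and distance of each of tube_rack, sharps_box, well_plate, dropper_rack from where it was at the start of the episode below 0.03 m); the robot touches nothing.
It fails at once if the jar is tipped more than 0.4 rad (23 degrees) (angle between jar's own z axis and vertical above 0.4 rad).
It fails at once if the jar is dropped or banged down on the tray (more than 60 N) (contact force between jar and tray above 60 N).
It fails at once if the jar is let fall (it moves faster than 0.3 m/s while the fingers hold no part of it) (linear speed of jar above 0.3 m/s and contact force between the fingers and jar below 0.5 N).
It fails at once if a bystander is pushed more than 30 mm (distance of any of tube_rack, sharps_box, well_plate, dropper_rack from where it was at the start of the episode above 0.03 m).
It also fails if it takes over 66 s, if anything falls off the work surface, if the arm or the gripper's body presses on something with over 40 N, if the wrist force passes 120 N, or if a joint passes its speed limit or range.

## Working session

There is one attempt and no reset: what is moved stays moved. The work goes in short steps, Python scripts to look and compute and a tool call to move; the robot and the scene stay as the last step left them, time stands still between calls to the robot, and variables do not carry over. Pictures are saved under pics/ and viewed, about 8 in all and at most 12, crops included, and the job is handed in when it is done.

Besides the shell and the picture viewer there is one more tool, called after "Call:" as a command line: name --argument value ..., lists and objects as JSON in quotes. play_rows: Moves the arm, as the interface text tells. Shifts and turns lie within -1 to 1; 1 stands for 0.3 m of shift or pi/2 rad of turn. Its arguments: {"type":"object","properties":{"rows":{"type":"array"},"force":{"type":"number"}},"required":["rows"]}

```bash
mkdir -p pics; ls; python3 - <<'E'
from plant import ctrl,cams
import cv2,numpy as np
print(ctrl.get_state())
ims=[]
for n in("scene","top"):
    c=cams.read_camera(n); np.save(f'pics/{n}0.npy',c,allow_pickle=True)
    ims.append(c['color']); print(n,c['fx'],c['fy'],c['cx'],c['cy'],c['view'].round(4).tolist())
    cv2.imwrite(f'pics/{n}0.png',cv2.resize(c['color'][:,:,::-1],(800,600)))
E
```

```text
pics
{'time': 0.0, 'qpos': array([-1.31800072e+00,  2.87176977e-01,  1.57817997e+00, -3.11997599e-06,
        1.27860435e+00, -1.50024469e-01]), 'dq': array([ 0.00011426,  0.00051892, -0.00042906, -0.00040825,  0.00049955,
        0.00068573]), 'joint_efforts': array([-8.97251139e-04, -4.05979729e+01, -2.92626840e+01, -1.70042240e-04,
        5.75581755e-03,  1.23401125e-05]), 'eef_pos': array([ 0.26445413, -0.6203218 ,  0.22993803]), 'tcp_rot': array([ 0.39042684,  0.59054053, -0.38930649,  0.58929553]), 'contact_force': array([ 0.18672761, -0.19133009, -0.71136315]), 'wrist_torque': array([0.00955453, 0.0020925 , 0.00294348]), 'opening': 1.0009571375824318}
scene 388.2492008316273 388.2492008316273 257.53449384036685 186.14047928804885 [[0.8561, 0.5168, 0.0101, -0.4838], [0.3778, -0.6123, -0.6946, -0.1299], [-0.3528, 0.5984, -0.7194, 1.4872], [0.0, 0.0, 0.0, 1.0]]
top 361.2995630091668 361.2995630091668 264.73016523703365 192.29814916931895 [[-0.0009, -1.0, 0.002, -0.0085], [-0.9899, 0.0006, -0.1416, 0.5874], [0.1416, -0.0021, -0.9899, 1.2025], [0.0, 0.0, 0.0, 1.0]]
```

View pics/scene0.png

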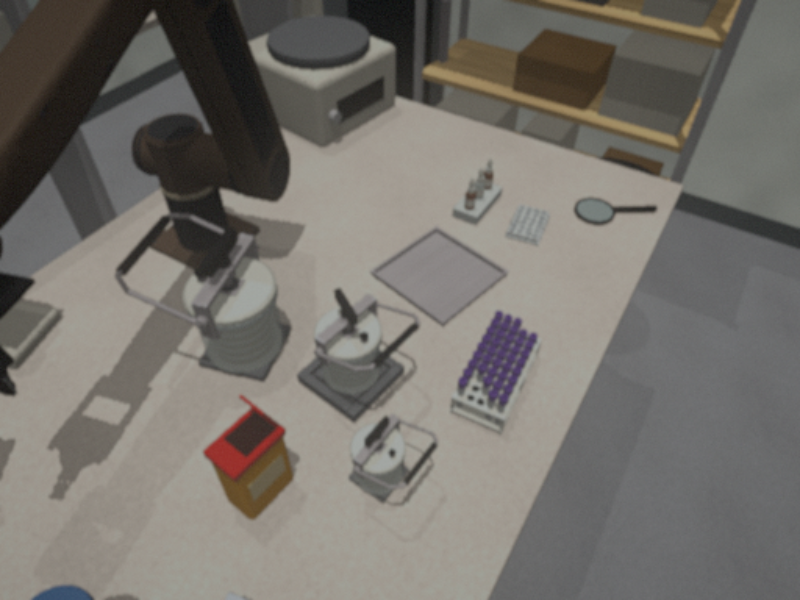

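View pics/top0.png

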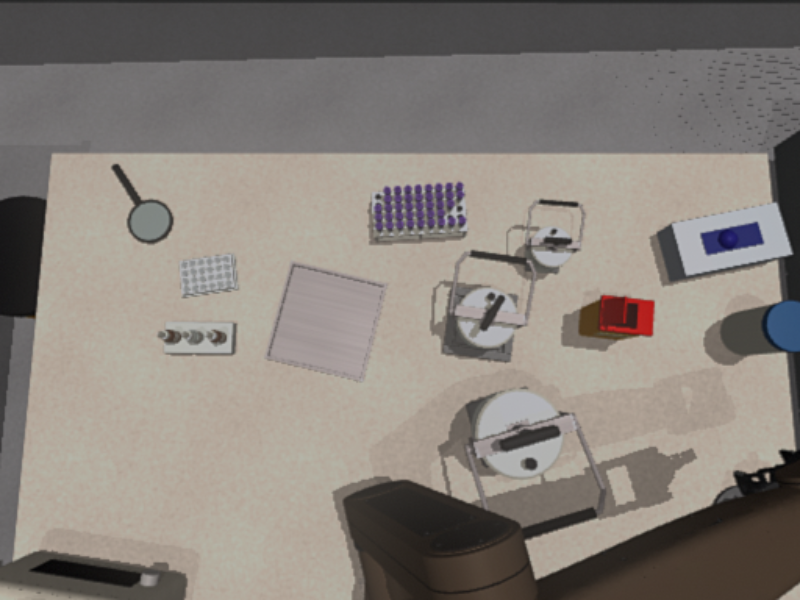

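Things that could pass for the jar (top view, 800 px scale): large jar (518,435), jar on grey stand (487,318), small jar (550,247). The middle-sized one, on the stand, is the target. I'll check it in a crop.

```bash
cat > h.py <<'E'
import numpy as np,cv2
from scipy.spatial.transform import Rotation as R
def load(n): return np.load(f'pics/{n}.npy',allow_pickle=True).item()
def ray(c,uv):
    V=c['view'];d=V[:3,:3].T@np.array([(uv[0]-c['cx'])/c['fx'],(uv[1]-c['cy'])/c['fy'],1.]);return -V[:3,:3].T@V[:3,3],d/np.linalg.norm(d)
def onz(c,uv,z): o,d=ray(c,uv);return o+d*(z-o[2])/d[2]
def tri(c1,u1,c2,u2):
    A=np.zeros((3,3));b=np.zeros(3);L=[ray(c1,u1),ray(c2,u2)]
    for o,d in L: P=np.eye(3)-np.outer(d,d);A+=P;b+=P@o
    p=np.linalg.solve(A,b);return p,[np.linalg.norm((np.eye(3)-np.outer(d,d))@(p-o)) for o,d in L]
def proj(c,p):
    q=c['view'][:3,:3]@np.asarray(p)+c['view'][:3,3];return [c['fx']*q[0]/q[2]+c['cx'],c['fy']*q[1]/q[2]+c['cy']]
E
python3 - <<'E'
from h import *
s=load('scene0');t=load('top0')
a=cv2.resize(s['color'][180:270,185:275],(400,400),interpolation=2)  # 4.444x
b=cv2.resize(t['color'][155:235,275:355],(400,400),interpolation=2)  # 5x
cv2.imwrite('pics/crop1.png',np.hstack([a,b])[:,:,::-1])
# dark blobs
for n,c,(x0,y0,x1,y1) in(('s',s,(185,180,275,270)),('t',t,(275,155,355,235))):
    g=c['color'][y0:y1,x0:x1].max(2);m=(g<70).astype(np.uint8)
    k,l,st,ce=cv2.connectedComponentsWithStats(m)
    for i in range(1,k):
        if st[i,4]>15:
            pts=np.argwhere(l==i)[:,::-1].astype(np.float32);r=cv2.minAreaRect(pts)
            print(n,st[i,4],(ce[i]+[x0,y0]).round(1),np.round(r[1],1),r[2], (cv2.boxPoints(r)+[x0,y0]).round(1).tolist())
# tray: corners in top at 800 scale
P=np.array([onz(t,np.array(q)/1.5625,.014) for q in((292,264),(385,285),(362,380),(267,358))]);print(P.round(3),P.mean(0))
E
```

```text
s 135 [221.5 199.2] [27.3  9.6] 80.13418579101562 [[214.5, 186.1], [223.9, 184.4], [228.6, 211.4], [219.2, 213.0]]
s 121 [250.7 222.3] [ 5.7 36.1] 45.0 [[238.0, 231.0], [263.5, 205.5], [267.5, 209.5], [242.0, 235.0]]
t 130 [320.8 164.8] [39.   6.5] 14.03624439239502 [[301.0, 163.0], [302.6, 156.6], [340.5, 166.1], [338.9, 172.5]]
t 103 [314.3 200. ] [ 5.1 24.3] 29.744882583618164 [[306.0, 208.8], [318.0, 187.7], [322.4, 190.2], [310.4, 211.4]]
[[0.675 0.268 0.014]
 [0.627 0.056 0.014]
 [0.414 0.105 0.014]
 [0.462 0.317 0.014]] [0.54459513 0.18635342 0.014     ]
```

View pics/crop1.png

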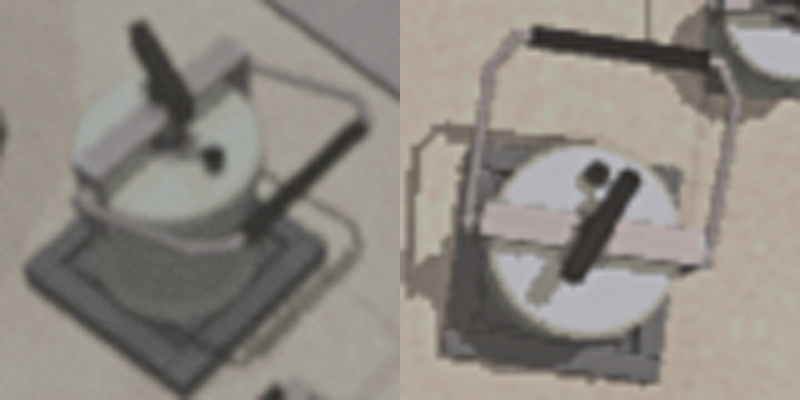

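The crop shows the mid-sized jar on its stand. The paddle is at about (600,225), the bow runs left to right, the grip is at (620,48) on the far side, and the vent is at (595,172). Next: triangulate.

```bash
python3 - <<'E'
from h import *
s=load('scene0');t=load('top0')
pd,e=tri(s,(221.3,198.6),t,(314.8,199.6));print('paddle',pd.round(4),np.round(e,4))
g,e=tri(s,(250.7,222.3),t,(319.2,164.7));print('grip',g.round(4),np.round(e,4))
print('paddle onz',onz(t,(314.8,199.6),.208).round(4), 'grip onz',onz(t,(319.2,164.7),.193).round(4))
A=onz(t,(308.2,210.2),.21);B=onz(t,(320.4,189),.21);print('paddle ends',A.round(4),B.round(4),np.degrees(np.arctan2((B-A)[1],(B-A)[0])),np.linalg.norm(B-A))
c=lambda u,v:((u-400)/5+275,v/5+155)
A=onz(t,c(530,37),.193);B=onz(t,c(712,60),.193);print('grip dir',A.round(4),B.round(4),np.degrees(np.arctan2(*(B-A)[1::-1])))
A=onz(t,c(484,220),.18);B=onz(t,c(707,248),.18);print('bow',A.round(4),B.round(4),(A+B)/2,np.degrees(np.arctan2(*(B-A)[1::-1])))
S=[onz(t,c(*q),.026) for q in((440,357),(658,382))];print('stand near edge',S,np.degrees(np.arctan2(*(S[1]-S[0])[1::-1])))
from plant import ctrl
st=ctrl.get_state();print(R.from_quat(st['tcp_rot']).as_matrix().round(3))
E
```

```text
paddle [ 0.5429 -0.1584  0.199 ] [0.0002 0.0002]
grip [ 0.6508 -0.177   0.187 ] [0.0017 0.0017]
paddle onz [ 0.5416 -0.1573  0.208 ] grip onz [ 0.6508 -0.1751  0.193 ]
paddle ends [ 0.5098 -0.1369  0.21  ] [ 0.5731 -0.1743  0.21  ] -30.625022566377538 0.073574271483094
grip dir [ 0.658  -0.1196  0.193 ] [ 0.6436 -0.2305  0.193 ] -97.39623105859559
bow [ 0.5469 -0.0911  0.18  ] [ 0.5296 -0.2267  0.18  ] [ 0.53827391 -0.15892823  0.18      ] -97.25337478917331
stand near edge [array([ 0.47101098, -0.07170787,  0.026     ]), array([ 0.45377231, -0.22140139,  0.026     ])] -96.56923340290533
[[-0.001  0.92   0.392]
 [ 0.002  0.392 -0.92 ]
 [-1.     0.    -0.002]]
```

```bash
cat >> h.py <<'E'
def need(pos,yaw,st=None):
    """shift/turn in move units to put TCP at pos, tool down, jaw axis at yaw deg"""
    from plant import ctrl
    st=st or ctrl.get_state();M=R.from_quat(st['tcp_rot']).as_matrix()
    z=np.array([np.cos(np.radians(yaw)),np.sin(np.radians(yaw)),0]);x=np.array([0,0,-1.]);T=np.c_[x,np.cross(z,x),z]
    s=M.T@(np.asarray(pos)-st['eef_pos'])/.3;r=R.from_matrix(M.T@T).as_rotvec()/(np.pi/2)
    print('shift',s.round(3),'turn',r.round(3),'rows',round(max(np.linalg.norm(s)*.3/.0417,np.linalg.norm(r)*90/7.16),1));return s,r
E
```

Call:
play_rows --rows '[[100,[-0.57,0,0],[-0.75,0,0]],[100,[-0.57,0,0],[-0.75,0,0]],[100,[-0.57,0,0],[-0.75,0,0]],[100,[-0.57,0.2,-0.14],[-0.75,0,0]],[100,[-0.57,0.72,-0.53],[-0.75,0,0]],[100,[-0.57,0.72,-0.53],[-0.75,0,0]],[100,[-0.57,0.72,-0.53],[-0.75,0,0]],[100,[-0.57,0.72,-0.53],[-0.75,0,0]],[100,[-0.57,0.72,-0.53],[-0.75,0,0]],[100,[-0.57,0.72,-0.53],[-0.75,0,0]]]'

```text
time: 0.93
eef_pos: [0.4024, -0.3867, 0.4027]
tcp_rot: [-0.006, 0.707, 0.006, 0.707]
contact_force: [0.4, -0.0, 0.6]
opening: 1.006
```

```bash
python3 -c "
from h import *
need([.541,-.158,.33],59.4)"
```

```text
shift [0.243 0.754 0.475] turn [-0.649  0.001 -0.   ] rows 8.2
```

Call:
play_rows --rows '[[100,[0,0.75,0.47],[-0.65,0,0]],[100,[0,0.75,0.47],[-0.65,0,0]],[100,[0,0.75,0.47],[-0.65,0,0]],[100,[0,0.75,0.47],[-0.65,0,0]],[100,[0,0.75,0.47],[-0.65,0,0]],[100,[0,0.75,0.47],[-0.65,0,0]],[80,[0.24,0.75,0.47],[-0.65,0,0]],[60,[0.24,0.75,0.47],[-0.65,0,0]],[60,[0.24,0.75,0.47],[-0.65,0,0]],[60,[0.24,0.75,0.47],[-0.65,0,0]]]'

```text
time: 1.77
eef_pos: [0.5387, -0.1629, 0.3279]
tcp_rot: [-0.347, 0.617, 0.35, 0.614]
contact_force: [-0.0, -0.8, 0.9]
opening: 0.6
```

```bash
python3 - <<'E'
from h import *
from plant import ctrl,cams
c=cams.read_camera('wrist');np.save('pics/w1.npy',c,allow_pickle=True)
st=ctrl.get_state();print(st['eef_pos'],st['contact_force'],st['opening'])
im=c['color'].copy();cv2.imwrite('pics/w1.png',cv2.resize(im[:,:,::-1],(800,600)))
for p in([.541,-.158,.22],[.541,-.158,.208]): print(np.array(proj(c,p))*1.5625)
E
```

```text
[ 0.53960507 -0.16390384  0.33073792] [ 0.53617385 -1.13873034  1.34120848] 0.5957635278735699
[405.36578346 293.19074589]
[405.01786623 287.99338342]
```

View pics/w1.png

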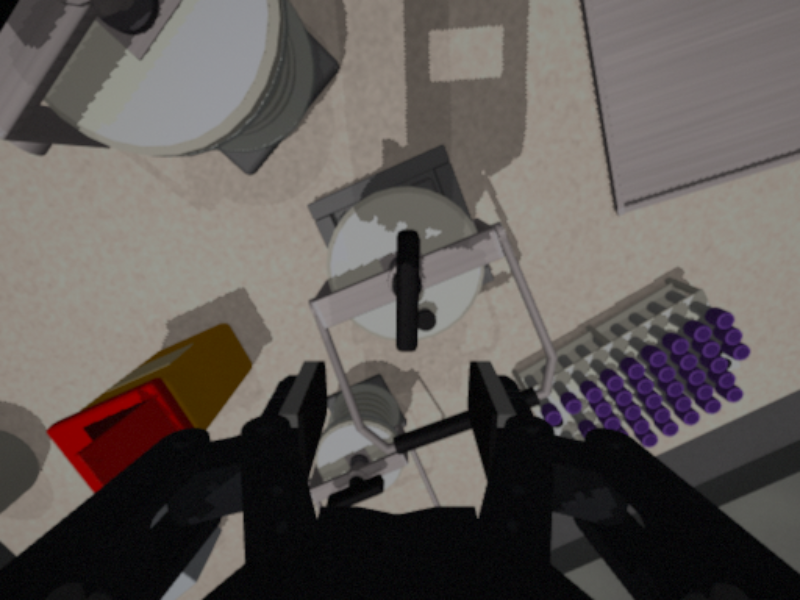

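Wrist view: paddle top runs from (408,232) to (406,350). My prediction was (405,293), so position and angle agree to within 1–2 mm. The vent is at (426,320) and the bail grip at (455,430). Descending to grasp.

```bash
python3 - <<'E'
from h import *
c=load('w1');p=onz(c,(260.5,186.2),.22);print(p)
need([*((p[:2]+[.541,-.158])/2),.199],59.4)
E
```

```text
[ 0.54029395 -0.15640051  0.22      ]
shift [0.439 0.008 0.021] turn [-0.005 -0.    -0.   ] rows 3.2
```

Call:
play_rows --rows '[[60,[0.1,0.008,0.021],[0,0,0]],[60,[0.2,0.008,0.021],[0,0,0]],[60,[0.3,0.008,0.021],[0,0,0]],[60,[0.38,0.008,0.021],[0,0,0]],[60,[0.43,0.008,0.021],[0,0,0]],[60,[0.44,0.008,0.021],[0,0,0]],[60,[0.44,0.008,0.021],[0,0,0]]]'

```text
time: 2.4
eef_pos: [0.5414, -0.1583, 0.1998]
tcp_rot: [-0.348, 0.615, 0.347, 0.616]
contact_force: [-0.5, -0.5, -0.1]
opening: 0.603
```

```bash
python3 - <<'E'
from h import *
from plant import ctrl
print(ctrl.get_state()['eef_pos']);need([.5406,-.1572,.199],59.4)
E
```

```text
[ 0.54141989 -0.15827692  0.19979324]
shift [0.003 0.004 0.002] turn [-0.005  0.     0.001] rows 0.1
```

Call:
play_rows --rows '[[0,[0,0,0],[0,0,0]],[0,[0,0,0],[0,0,0]],[0,[0,0,0],[0,0,0]],[0,[0,0,0],[0,0,0]],[0,[0,0,0],[0,0,0]],[0,[0,0,0],[0,0,0]],[0,[0,0,0],[0,0,0]],[0,[0,0,0],[0,0,0]]]' --force 60

```text
time: 3.07
eef_pos: [0.542, -0.1576, 0.2009]
tcp_rot: [-0.35, 0.615, 0.347, 0.616]
contact_force: [-0.9, -1.3, 6.5]
opening: 0.155
```

Call:
play_rows --rows '[[0,[0,0,0],[0.07,0,0]],[0,[0,0,0],[0.14,0,0]],[0,[0.001,0,0],[0.21,0,0]],[0,[0.001,0,0],[0.28,0,0]],[0,[0.0015,0,0],[0.35,0,0]],[0,[0.002,0,0],[0.42,0,0]],[0,[0.002,0,0],[0.49,0,0]],[0,[0.0025,0,0],[0.56,0,0]],[0,[0.003,0,0],[0.63,0,0]],[0,[0.003,0,0],[0.67,0,0]]]'

```text
time: 3.9
eef_pos: [0.5413, -0.158, 0.2]
tcp_rot: [0.008, 0.707, -0.01, 0.707]
contact_force: [-2.6, -1.8, 7.4]
opening: 0.149
```

```bash
python3 - <<'E'
from plant import ctrl
s=ctrl.get_state();print({k:s[k].round(3) for k in('eef_pos','contact_force','wrist_torque','qpos')},s['opening'])
E
```

```text
{'eef_pos': array([ 0.541, -0.158,  0.2  ]), 'contact_force': array([-2.644, -1.775,  7.412]), 'wrist_torque': array([-0.236,  0.508,  0.146]), 'qpos': array([-0.463,  0.07 ,  1.884, -0.003,  1.186, -0.437])} 0.14931536000678786
```

Call:
play_rows --rows '[[0,[0,0,0],[0.07,0,0]],[0,[0,0,0],[0.14,0,0]],[0,[0.001,0,0],[0.21,0,0]],[0,[0.001,0,0],[0.28,0,0]],[0,[0.0015,0,0],[0.35,0,0]],[0,[0.002,0,0],[0.42,0,0]],[0,[0.002,0,0],[0.49,0,0]],[0,[0.0025,0,0],[0.56,0,0]],[0,[0.003,0,0],[0.63,0,0]],[0,[0.003,0,0],[0.67,0,0]]]'

```text
time: 4.73
eef_pos: [0.5409, -0.1576, 0.1993]
tcp_rot: [0.362, 0.607, -0.363, 0.607]
contact_force: [-4.3, 0.4, 9.6]
opening: 0.146
```

Call:
play_rows --rows '[[0,[0,0,0],[0.07,0,0]],[0,[0,0,0],[0.14,0,0]],[0,[0.001,0,0],[0.21,0,0]],[0,[0.001,0,0],[0.28,0,0]],[0,[0.0015,0,0],[0.35,0,0]],[0,[0.002,0,0],[0.42,0,0]],[0,[0.002,0,0],[0.42,0,0]],[0,[0.002,0,0],[0.42,0,0]],[0,[0.002,0,0],[0.42,0,0]]]'

```text
time: 5.48
eef_pos: [0.5409, -0.1571, 0.1989]
tcp_rot: [-0.539, -0.458, 0.539, -0.458]
contact_force: [-4.3, 1.6, 10.5]
opening: 0.15
```

```bash
python3 - <<'E'
from plant import ctrl
import numpy as np
from scipy.spatial.transform import Rotation as R
s=ctrl.get_state();print({k:s[k].round(3) for k in('eef_pos','contact_force','wrist_torque','qpos')},s['opening'])
z=R.from_quat(s['tcp_rot']).as_matrix()[:,2];print(np.degrees(np.arctan2(z[1],z[0])))
E
```

```text
{'eef_pos': array([ 0.541, -0.157,  0.199]), 'contact_force': array([-4.349,  1.632, 10.542]), 'wrist_torque': array([ 0.225,  0.93 , -0.097]), 'qpos': array([-4.620e-01,  7.100e-02,  1.885e+00, -1.000e-03,  1.186e+00,
        1.271e+00])} 0.14964281169177793
-99.32420516493315
```

Call:
play_rows --rows '[[50,[0,0,0],[0,0,0]],[50,[0,0,0],[0,0,0]],[50,[0,0,0],[0,0,0]],[50,[0,0,0],[0,0,0]],[50,[-0.05,0,0],[0,0,0]],[50,[-0.15,0,0],[0,0,0]],[50,[-0.28,0,0],[0,0,0]],[50,[-0.42,0,0],[0,0,0]],[50,[-0.5,0,0],[0,0,0]],[50,[-0.5,0,0],[0,0,0]]]'

```text
time: 6.32
eef_pos: [0.5432, -0.158, 0.354]
tcp_rot: [0.541, 0.453, -0.537, 0.462]
contact_force: [0.9, 0.0, 0.6]
opening: 0.5
```

```bash
python3 - <<'E'
from h import *
from plant import ctrl,cams
t=cams.read_camera('wrist');np.save('pics/w2.npy',t,allow_pickle=True)
cv2.imwrite('pics/w2.png',cv2.resize(t['color'][:,:,::-1],(800,600)))
need([.6,-.165,.35],-7.3);need([.652,-.172,.174],-7.3)
E
```

```text
shift [ 0.002  0.194 -0.007] turn [-1.022  0.005 -0.003] rows 12.9
shift [ 0.59   0.364 -0.013] turn [-1.022  0.005 -0.003] rows 12.9
```

View pics/w2.png

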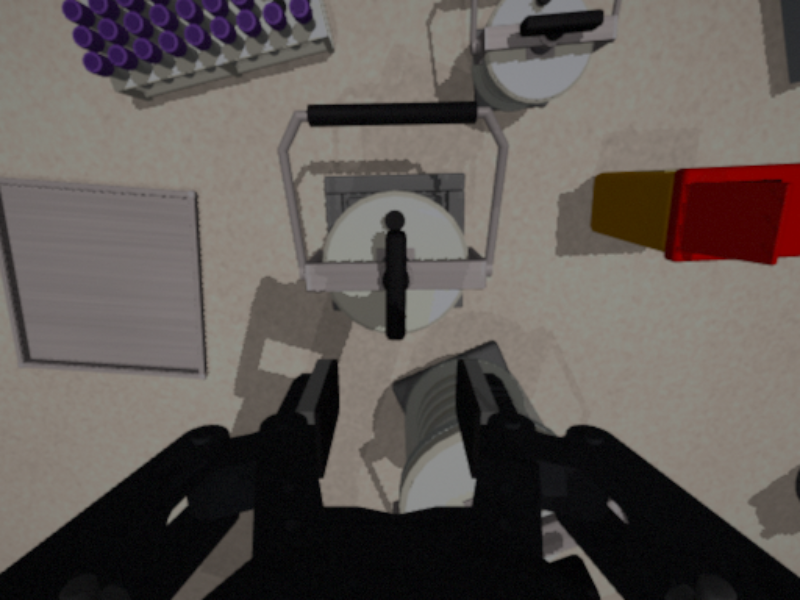

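The paddle, at (396,285), is now square across the bow, so the screw is about a quarter turn past contact. The grip sleeve centre is at (392,113) and the jar is still in its stand. Now I'll turn the tool and go over the grip.

```bash
python3 - <<'E'
from h import *
c=load('w2');k=1.5625
print('grip',onz(c,(392/k,113/k),.193),'dir',onz(c,(308/k,114/k),.193)-onz(c,(476/k,112/k),.193))
print('paddle',onz(c,(396/k,285/k),.218))
E
```

```text
grip [ 0.6542271  -0.17400507  0.193     ] dir [0.01670716 0.10937955 0.        ]
paddle [ 0.54480137 -0.15855702  0.218     ]
```

Call:
play_rows --rows '[[60,[0,0.1,0],[-0.08,0,0]],[60,[0,0.2,0],[-0.2,0,0]],[60,[0,0.3,0],[-0.4,0,0]],[60,[0,0.36,0],[-0.6,0,0]],[60,[0,0.36,0],[-0.8,0,0]],[60,[0,0.36,0],[-1.0,0,0]],[60,[0.1,0.36,0],[-1.0,0,0]],[60,[0.2,0.36,0],[-1.0,0,0]],[60,[0.2,0.36,0],[-1.0,0,0]],[60,[0.2,0.36,0],[-1.0,0,0]]]'

```text
time: 7.2
eef_pos: [0.6452, -0.1735, 0.2788]
tcp_rot: [0.168, 0.691, -0.166, 0.683]
contact_force: [0.4, 0.6, 0.5]
opening: 0.598
```

Call:
play_rows --rows '[[60,[0,0,0],[0,0,0]],[60,[0,0,0],[0,0,0]]]'

```text
time: 7.37
eef_pos: [0.6469, -0.1742, 0.2838]
tcp_rot: [0.171, 0.687, -0.17, 0.685]
contact_force: [0.1, -0.3, 0.0]
opening: 0.603
```

```bash
python3 - <<'E'
from h import *
from plant import ctrl
print(ctrl.get_state()['eef_pos']);need([.652,-.172,.174],-7.3)
E
```

```text
[ 0.64693691 -0.1742181   0.28380229]
shift [0.366 0.015 0.013] turn [-0.229 -0.002 -0.   ] rows 2.9
```

Call:
play_rows --rows '[[60,[0,0.007,0.017],[-0.08,0,0]],[60,[0,0.007,0.017],[-0.16,0,0]],[60,[0.06,0.007,0.017],[-0.23,0,0]],[60,[0.14,0.007,0.017],[-0.23,0,0]],[60,[0.22,0.007,0.017],[-0.23,0,0]],[60,[0.3,0.007,0.017],[-0.23,0,0]],[60,[0.36,0.007,0.017],[-0.23,0,0]],[60,[0.36,0.007,0.017],[-0.23,0,0]],[60,[0.36,0.007,0.017],[-0.23,0,0]]]'

```text
time: 8.12
eef_pos: [0.6522, -0.1746, 0.1765]
tcp_rot: [0.044, 0.707, -0.043, 0.705]
contact_force: [0.2, -0.3, 0.5]
opening: 0.599
```

```bash
python3 - <<'E'
from h import *
need([.653,-.173,.174],-8)
E
```

```text
shift [0.008 0.006 0.002] turn [ 0.01  -0.002 -0.001] rows 0.1
```

Close moderately on the sleeve.

Call:
play_rows --rows '[[0,[0.005,0,0],[0,0,0]],[0,[0.005,0,0],[0,0,0]],[0,[0.005,0,0],[0,0,0]],[0,[0.005,0,0],[0,0,0]],[0,[0.005,0,0],[0,0,0]],[0,[0.005,0,0],[0,0,0]],[0,[0.005,0,0],[0,0,0]],[0,[0.005,0,0],[0,0,0]]]' --force 60

```text
time: 8.78
eef_pos: [0.6541, -0.1753, 0.1783]
tcp_rot: [0.043, 0.705, -0.044, 0.707]
contact_force: [0.9, -0.9, 5.1]
opening: 0.135
```

```bash
python3 - <<'E'
from h import *
from plant import ctrl
s=ctrl.get_state();print(s['eef_pos'],s['contact_force'],s['opening'])
M=R.from_quat(s['tcp_rot']).as_matrix();print(M.round(3))
r0=.12
for th in range(60,-1,-10):
    a=np.radians(th);b=np.radians(70)
    dx=r0*(np.sin(a)-np.sin(b));dz=r0*(np.cos(a)-np.cos(b))
    u=np.array([np.cos(np.radians(-7.6)),np.sin(np.radians(-7.6)),0])
    print(th,(M.T@(u*dx+[0,0,dz])/.3).round(3))
E
```

```text
[ 0.65406309 -0.1753143   0.17832319] [ 0.94582173 -0.91705514  5.10579853] 0.13545358436411659
[[ 0.004  0.122  0.992]
 [-0.001  0.992 -0.122]
 [-1.    -0.001  0.004]]
60 [-0.063  0.    -0.029]
50 [-0.121  0.001 -0.069]
40 [-0.17   0.001 -0.118]
30 [-0.21   0.002 -0.175]
20 [-0.24   0.002 -0.238]
10 [-0.258  0.003 -0.305]
0 [-0.265  0.004 -0.375]
```

Call:
play_rows --rows '[[0,[-0.03,0,-0.013],[0,0,0]],[0,[-0.063,0,-0.029],[0,0,0]],[0,[-0.093,0,-0.048],[0,0,0]],[0,[-0.121,0,-0.069],[0,0,0]],[0,[-0.147,0,-0.092],[0,0,0]],[0,[-0.17,0,-0.118],[0,0,0]],[0,[-0.191,0,-0.146],[0,0,0]],[0,[-0.21,0,-0.175],[0,0,0]],[0,[-0.21,0,-0.175],[0,0,0]],[0,[-0.21,0,-0.175],[0,0,0]]]'

```text
time: 9.62
eef_pos: [0.6013, -0.1685, 0.2413]
tcp_rot: [0.043, 0.704, -0.043, 0.707]
contact_force: [3.9, 2.1, 5.9]
opening: 0.141
```

```bash
python3 - <<'E'
from h import *
from plant import ctrl,cams
s=ctrl.get_state();print(s['eef_pos'],s['contact_force'],s['wrist_torque'],s['opening'])
t=cams.read_camera('scene')
cv2.imwrite('pics/s2.png',cv2.resize(t['color'][130:290,150:310][:,:,::-1],(600,600),interpolation=2))
E
```

```text
[ 0.60126303 -0.16850242  0.24126896] [3.9036631  2.06653046 5.86119736] [ 0.36220536 -0.62219107 -0.1086179 ] 0.1407341821910709
```

View pics/s2.png

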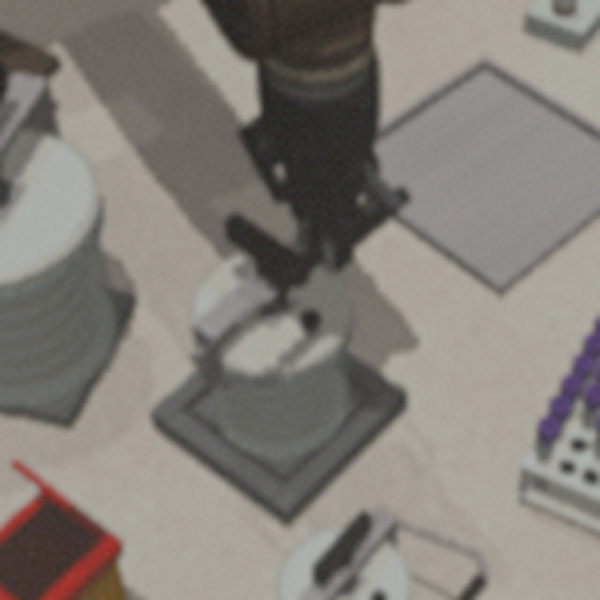

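The bail has swung to about 30° and the jar is still in its stand. The image shows no collision. Continuing upright.

Call:
play_rows --rows '[[0,[-0.017,0,-0.031],[0,0,0]],[0,[-0.03,0,-0.063],[0,0,0]],[0,[-0.041,0,-0.096],[0,0,0]],[0,[-0.048,0,-0.13],[0,0,0]],[0,[-0.053,0,-0.165],[0,0,0]],[0,[-0.055,0,-0.2],[0,0,0]],[0,[-0.055,0,-0.2],[0,0,0]],[0,[-0.055,0,-0.2],[0,0,0]],[0,[-0.055,0,-0.2],[0,0,0]]]'

```text
time: 10.42
eef_pos: [0.5414, -0.161, 0.2581]
tcp_rot: [0.043, 0.705, -0.043, 0.706]
contact_force: [0.0, 3.6, 10.5]
opening: 0.135
```

```bash
python3 - <<'E'
from h import *
from plant import ctrl,cams
s=ctrl.get_state();print(s['eef_pos'],s['contact_force'],s['wrist_torque'],s['opening'])
E
```

```text
[ 0.54139581 -0.16098525  0.25810726] [ 0.032391    3.56322537 10.45564649] [ 0.52345822  0.02119661 -0.11624861] 0.13500508533111896
```

Call:
play_rows --rows '[[0,[-0.015,0,0],[0,0,0]],[0,[-0.03,0,0],[0,0,0]],[0,[-0.045,0,0],[0,0,0]],[0,[-0.06,0,0],[0,0,0]],[0,[-0.08,0,0],[0,0,0]],[0,[-0.1,0,0],[0,0,0]],[0,[-0.12,0,0],[0,0,0]],[0,[-0.14,0,0],[0,0,0]],[0,[-0.15,0,0],[0,0,0]],[0,[-0.15,0,0],[0,0,0]]]' --force 80

```text
time: 11.25
eef_pos: [0.5418, -0.1615, 0.3026]
tcp_rot: [0.043, 0.705, -0.044, 0.707]
contact_force: [0.7, -0.7, -6.5]
opening: 0.132
```

Call:
play_rows --rows '[[0,[-0.02,0,0],[0,0,0]],[0,[-0.04,0,0],[0,0,0]],[0,[-0.06,0,0],[0,0,0]],[0,[-0.08,0,0],[0,0,0]],[0,[-0.1,0,0],[0,0,0]],[0,[-0.1,0,0],[0,0,0]],[0,[-0.1,0,0],[0,0,0]],[0,[-0.1,0,0],[0,0,0]]]'

```text
time: 11.92
eef_pos: [0.5412, -0.1612, 0.3307]
tcp_rot: [0.043, 0.706, -0.043, 0.706]
contact_force: [-1.6, -0.7, -7.9]
opening: 0.134
```

```bash
python3 - <<'E'
from h import *
from plant import ctrl,cams
s=ctrl.get_state();print(s['eef_pos'],s['contact_force'],s['wrist_torque'],s['opening'])
t=cams.read_camera('scene')
cv2.imwrite('pics/s3.png',cv2.resize(t['color'][110:290,150:330][:,:,::-1],(600,600),interpolation=2))
need([.545,.186,s['eef_pos'][2]],-7.6)
E
```

```text
[ 0.54121239 -0.16120765  0.33070855] [-1.57945043 -0.71022038 -7.8994905 ] [-0.02346076  0.05665889 -0.00142337] 0.13422407174976428
shift [-1.00e-03  1.15e+00 -1.28e-01] turn [ 0.007 -0.    -0.   ] rows 8.3
```

View pics/s3.png

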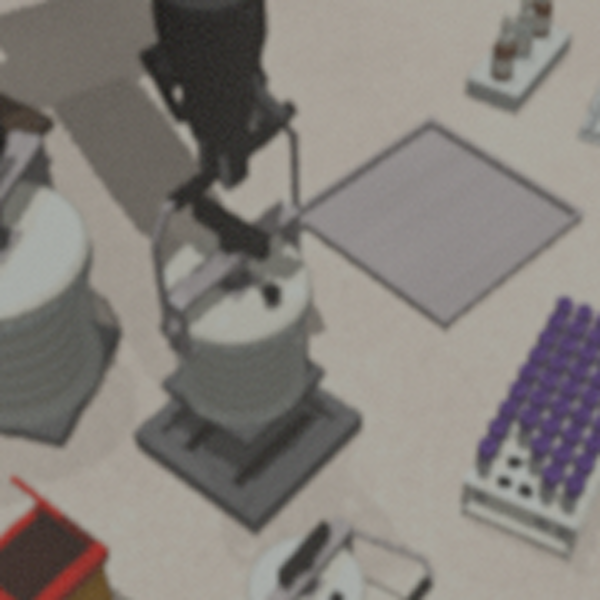

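The jar is lifted clear and upright, held by the handle, with about 8 N on the wrist. Carrying it to the tray.

Call:
play_rows --rows '[[0,[0,0.01,-0.001],[0,0,0]],[0,[0,0.03,-0.003],[0,0,0]],[0,[0,0.06,-0.007],[0,0,0]],[0,[0,0.1,-0.011],[0,0,0]],[0,[0,0.15,-0.017],[0,0,0]],[0,[0,0.2,-0.022],[0,0,0]],[0,[0,0.25,-0.028],[0,0,0]],[0,[0,0.3,-0.033],[0,0,0]],[0,[0,0.35,-0.039],[0,0,0]],[0,[0,0.4,-0.045],[0,0,0]]]'

```text
time: 12.8
eef_pos: [0.5422, -0.0384, 0.3309]
tcp_rot: [0.043, 0.706, -0.043, 0.706]
contact_force: [0.7, 0.5, -7.6]
opening: 0.129
```

Call:
play_rows --rows '[[0,[0,0.05,-0.006],[0,0,0]],[0,[0,0.1,-0.011],[0,0,0]],[0,[0,0.15,-0.017],[0,0,0]],[0,[0,0.2,-0.022],[0,0,0]],[0,[0,0.25,-0.028],[0,0,0]],[0,[0,0.3,-0.033],[0,0,0]],[0,[0,0.35,-0.039],[0,0,0]],[0,[0,0.4,-0.045],[0,0,0]],[0,[0,0.45,-0.05],[0,0,0]],[0,[0,0.5,-0.056],[0,0,0]]]'

```text
time: 13.63
eef_pos: [0.5435, 0.1125, 0.331]
tcp_rot: [0.043, 0.706, -0.043, 0.706]
contact_force: [-0.3, 0.4, -7.4]
opening: 0.134
```

Call:
play_rows --rows '[[0,[0,0.05,-0.006],[0,0,0]],[0,[0,0.1,-0.011],[0,0,0]],[0,[0,0.15,-0.017],[0,0,0]],[0,[0,0.19,-0.021],[0,0,0]],[0,[0,0.22,-0.024],[0,0,0]],[0,[0,0.24,-0.026],[0,0,0]],[0,[0,0.25,-0.027],[0,0,0]],[0,[0,0.25,-0.027],[0,0,0]],[0,[0,0.25,-0.027],[0,0,0]],[0,[0,0.25,-0.027],[0,0,0]]]'

```text
time: 14.47
eef_pos: [0.5453, 0.1852, 0.3309]
tcp_rot: [0.043, 0.706, -0.044, 0.706]
contact_force: [0.4, -0.3, -6.8]
opening: 0.133
```

```bash
python3 - <<'E'
from h import *
from plant import ctrl,cams
s=ctrl.get_state();print(s['time'],s['eef_pos'],s['contact_force'],s['opening'])
t=cams.read_camera('scene')
cv2.imwrite('pics/s4.png',cv2.resize(t['color'][60:240,190:370][:,:,::-1],(600,600),interpolation=2))
E
```

```text
14.4667 [0.54532798 0.1851555  0.3308507 ] [ 0.36705549 -0.25935417 -6.76322032] 0.13320869315341288
```

View pics/s4.png

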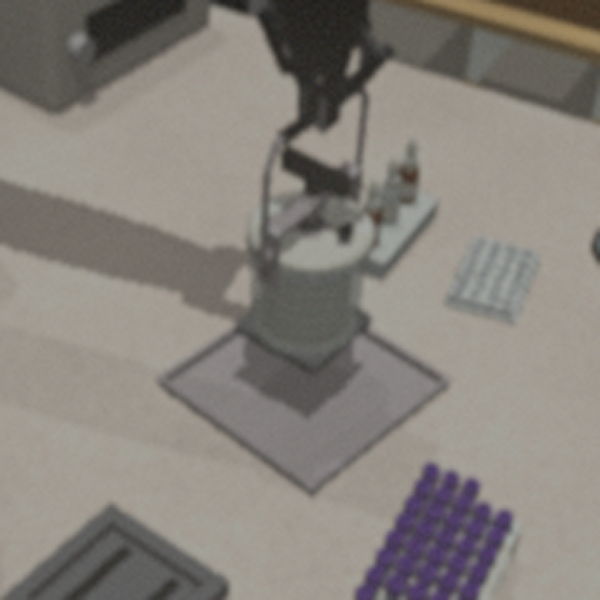

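Call:
play_rows --rows '[[0,[0.01,0,0],[0,0,0]],[0,[0.03,0,0],[0,0,0]],[0,[0.06,0,0],[0,0,0]],[0,[0.09,0,0],[0,0,0]],[0,[0.12,0,0],[0,0,0]],[0,[0.15,0,0],[0,0,0]],[0,[0.18,0,0],[0,0,0]],[0,[0.2,0,0],[0,0,0]],[0,[0.21,0,0],[0,0,0]],[0,[0.21,0,0],[0,0,0]]]'

```text
time: 15.35
eef_pos: [0.5448, 0.1858, 0.2666]
tcp_rot: [0.043, 0.706, -0.043, 0.705]
contact_force: [0.3, -0.1, -7.7]
opening: 0.129
```

Call:
play_rows --rows '[[0,[0.004,0,0],[0,0,0]],[0,[0.008,0,0],[0,0,0]],[0,[0.012,0,0],[0,0,0]],[0,[0.016,0,0],[0,0,0]],[0,[0.02,0,0],[0,0,0]],[0,[0.024,0,0],[0,0,0]],[0,[0.028,0,0],[0,0,0]],[0,[0.032,0,0],[0,0,0]],[0,[0.036,0,0],[0,0,0]],[0,[0.036,0,0],[0,0,0]]]'

```text
time: 16.18
eef_pos: [0.545, 0.1858, 0.2567]
tcp_rot: [0.043, 0.706, -0.043, 0.706]
contact_force: [0.2, -0.4, -6.7]
opening: 0.134
```

Call:
play_rows --rows '[[0,[0.002,0,0],[0,0,0]],[0,[0.005,0,0],[0,0,0]],[0,[0.008,0,0],[0,0,0]],[0,[0.011,0,0],[0,0,0]],[0,[0.014,0,0],[0,0,0]],[0,[0.014,0,0],[0,0,0]]]'

```text
time: 16.68
eef_pos: [0.5451, 0.1858, 0.2526]
tcp_rot: [0.043, 0.706, -0.043, 0.706]
contact_force: [-0.6, 0.8, -7.6]
opening: 0.131
```

Call:
play_rows --rows '[[0,[0.002,0,0],[0,0,0]],[0,[0.005,0,0],[0,0,0]],[0,[0.008,0,0],[0,0,0]],[0,[0.01,0,0],[0,0,0]],[0,[0.01,0,0],[0,0,0]]]'

```text
time: 17.1
eef_pos: [0.5454, 0.1858, 0.2502]
tcp_rot: [0.043, 0.706, -0.043, 0.706]
contact_force: [0.0, 0.2, -5.5]
opening: 0.132
```

Call:
play_rows --rows '[[0,[0.002,0,0],[0,0,0]],[0,[0.004,0,0],[0,0,0]],[0,[0.006,0,0],[0,0,0]],[0,[0.008,0,0],[0,0,0]],[0,[0.01,0,0],[0,0,0]],[0,[0.01,0,0],[0,0,0]]]'

```text
time: 17.6
eef_pos: [0.5468, 0.1857, 0.2499]
tcp_rot: [0.043, 0.704, -0.043, 0.708]
contact_force: [-0.4, -2.4, 5.9]
opening: 0.132
```

Call:
play_rows --rows '[[0,[-0.007,0,0],[0,0,0]],[0,[-0.007,0,0],[0,0,0]],[10,[-0.007,0,0],[0,0,0]],[30,[-0.007,0,0],[0,0,0]],[60,[-0.007,0,0],[0,0,0]],[60,[-0.007,0,0],[0,0,0]],[60,[-0.007,0,0],[0,0,0]],[60,[-0.007,0,0],[0,0,0]]]'

```text
time: 18.27
eef_pos: [0.5451, 0.186, 0.2487]
tcp_rot: [0.043, 0.706, -0.043, 0.706]
contact_force: [0.3, -0.5, -0.1]
opening: 0.601
```

Call:
play_rows --rows '[[60,[-0.03,0,0],[0,0,0]],[60,[-0.08,0,0],[0,0,0]],[60,[-0.16,0,0],[0,0,0]],[60,[-0.26,0,0],[0,0,0]],[60,[-0.36,0,0],[0,0,0]],[60,[-0.46,0,0],[0,0,0]],[60,[-0.5,0,0],[0,0,0]],[60,[-0.5,0,0],[0,0,0]],[60,[-0.5,0,0],[0,0,0]],[60,[-0.5,0,0],[0,0,0]]]'

```text
time: 19.1
eef_pos: [0.5446, 0.1857, 0.3964]
tcp_rot: [0.043, 0.707, -0.043, 0.704]
contact_force: [-0.9, -0.3, -0.9]
opening: 0.599
```

```bash
python3 - <<'E'
from h import *
from plant import ctrl,cams
s=ctrl.get_state();print(s['time'],s['eef_pos'],s['contact_force'],s['opening'])
a=cams.read_camera('scene')['color'][60:240,190:370];b=cams.read_camera('wrist')['color']
cv2.imwrite('pics/s5.png',np.hstack([cv2.resize(a,(400,400),interpolation=2),cv2.resize(b,(400,400))])[:,:,::-1])
a0=load('scene0')['color'];a1=cams.read_camera('scene')['color']
# bystander shift: phase-correlate patches
for n,(x0,y0,x1,y1) in dict(tubes=(285,195,350,275),sharps=(125,250,195,335),plate=(320,125,356,160),dropper=(286,98,325,145)).items():
    f=lambda i:cv2.cvtColor(i[y0:y1,x0:x1],6).astype(np.float32)
    print(n,cv2.phaseCorrelate(f(a0),f(a1)))
E
```

```text
19.1 [0.54461749 0.18573929 0.39636113] [-0.89340886 -0.30097584 -0.9344407 ] 0.5985237878886329
tubes ((0.030131360456586265, -0.03142714880185338), 0.9591644118229549)
sharps ((-0.021694696313652173, -0.05252085080279301), 0.9249496639510731)
plate ((-0.06278241950282037, 0.08963697068001863), 0.8901833001478219)
dropper ((0.08563687407977838, 0.07792742827071208), 0.5563943346341451)
```

View pics/s5.png

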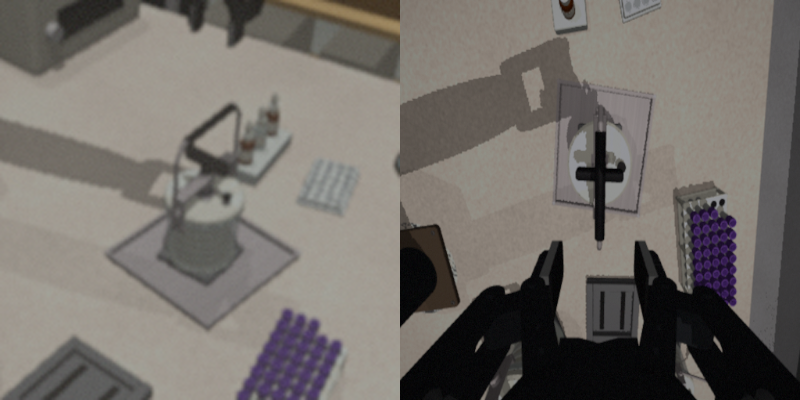

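The jar stands in the tray at left (205,225) and right (600,165). Its handle is upright, the paddle is still square to the bow, the gripper is clear and the bystanders haven't moved. Handing in.

```bash
python3 -c "
from plant import ctrl
print(ctrl.sign_off())"
```

```text
the job is handed in; nothing more can be done
None
```

I clamped the middle-sized jar, carried it by its handle and set it down in the steel tray. I handed the job in at about 19 s of the 66 s allowed, and sign-off gives no verdict.

- **Screw:** I turned it about 159° clockwise from its slack start. By the paddle's angle that is about 1.6 rad past contact, within the 1.05–2.10 limits, and the wrist pictures show the paddle square across the bow. The jar stayed in its stand.
- **Lift and carry:** I swung the handle up, lifted the jar about 7 cm clear of the stand, and carried it to the tray at no more than about 0.2 m/s. It looked upright in the pictures.
- **Set-down:** I lowered it in small steps. The wrist reading went from -7.6 N (hanging) to +5.9 N on contact, far below the 60 N limit. I then eased off before opening the fingers.
- **Last checks:** The pictures show the jar upright, apparently flat on the tray floor, and near the tray centre. I judged its tilt and exact position by eye, not by measurement. The gripper is about 15 cm above its release height and clear of everything. The four bystanders shifted by less than 0.15 pixel between the first and last pictures, though the match for the dropper rack was weaker than the rest. No check failed.

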